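# Stand the tipped cells up in the stacking cradle and close the stack

### The arm

A 7-joint arm with a two-finger parallel gripper is mounted at the origin on the work surface; the furniture and walls round the work are solid. World frame = base frame: x ahead of the robot, y to its left, z up, the work surface at z = 0. Lengths are in m, angles in rad, forces in N, time in s.
With the tool pointing down it reaches from about 0.35 to 0.9 m from the base axis. Payload 8.1 kg.
Tool frame: the origin (TCP) lies midway between the tips of the shut fingers; the grasp point (between the pads) lies 19 mm behind it; z points along the fingers, y is the line along which they close (so a half turn about z gives the same grasp; the last joint's range is limited). The gripper opens to 92 mm and grips with 3 to 60 N. Pads are 19 mm wide; open, the fingers measure 130 mm over their backs; the gripper's body (75 mm by 190 mm) begins 47 mm behind the grasp point.
Start: joints at [1.007, 0.434, 0.025, 1.573, -0.012, 1.134, -0.075], TCP at [0.278, -0.56, 0.227] pointing down, gripper open.
Joint ranges: [-2.62, 2.62], [-0.44, 2.09], [-1.27, 1.32], [0.08, 2.57], [-1.32, 4.46], [0.12, 2], [-2.74, 2.74]. Speed limits (rad/s): [2.22, 2.22, 3.01, 3.01, 3.14, 3.14, 3.14].

### API

Orientations are given as a rotation vector (axis times angle).
In Python, from cell import observe, cams, job gives the robot as it stands. The module is installed in compiled form; this text tells all that it offers.
- The arm moves only by the tool step_arm, never from a script. Its argument "steps" is a list of rows, each a list of 6 numbers: the shift along the world's x, y, z in mm, then the turn, a rotation vector about the world's x, y, z in rad. In form: [[dx, dy, dz, rx, ry, rz], ...]. A call has 1 to 20 rows; each row shifts and turns the commanded pose from where the row before left it; what a row does not reach is not made up. A row lasts 1/12 s, in which the tool goes at most 41.7 mm and 7.16 degrees, less where a joint would pass 70% of its speed; a pose out of reach is approached as far as the arm can. A call with a gripper value outside its range is refused whole. "gripper" is the opening, from 0 (shut) to 1 (fully open), set as the call begins (left out, the last holds). The fingers move at their own pace and stop on an object; "force" is the grip in N (left out, the last holds). Time passes only in rows, so rows that do not move let the fingers close. It gives the time, the measured TCP pose, the force, the opening and the grip force at its end, in the units of the state.
- observe(): the state, without advancing time (a new reading comes with each control period).
- cams.get_image(name): name is "side" or "top" or "wrist"; returns the picture (384x512x3 uint8, red, green, blue); there is no depth.
- cams.get_calibration(name): a dict with "fov_y" (degrees; the focal length in pixels is half the picture's height over the tangent of half this angle, whatever the lens; pixels are square), "cx", "cy" (the principal point, pixels), "world_to_cam" (4x4, takes a point from world to camera coordinates). Camera axes: x right, y up, looking along -z (the intrinsics and any distortion apply to the point x, -y, -z); pixel columns grow to the right and rows downward; lengths in m; the calibration is good to about 2 mm. A picture is of the moment at which its call begins: read the wrist's pose just before it. get_calibration takes no time and is no camera call; for the wrist camera it gives the pose at the moment of the call.
- job.sign_off(): hands the job in; it is judged then, once.
The state is a dict: "clock": time; "joints": joint angles; "dq": joint speeds; "joint_efforts": joint torques, N m; "position": TCP position; "ee_rot": TCP orientation; "force": force on the tool from outside, world axes, zero at the start; "ft_torque": the same for the moment, N m; "width": opening from 0.0 (shut) to 1.0 (fully open); "gripper_force": force on a finger pad.
Only numpy, scipy, OpenCV 4.12 (cv2) and the standard library are available. Lean on these libraries where they do the work, as an engineer would, in place of code of your own. Each camera call takes 0.05 s, during which the arm holds its last target. There are 200 camera calls.

### The job

Two of the four battery cells in the stacking cradle have tipped over and lean on its end stop and on the red pressure plate. Stand both gently upright on the floor of the lane between the rails, terminals up, without knocking over the cells that still stand or disturbing the things on the bench; only when all four stand, push the pressure plate along the lane until the four cells are closed up tight, face to face, against the end stop.

Things in the scene. Friction and masses are not known exactly. Their poses are not given: they have to be found in the camera images.
- cradle: Stacking cradle, fixed: aluminium ground plate 204 (x) x 470 (y) mm; its top, the lane floor, is 14 mm above the bench. Two black rails along y, 26 mm high above the floor, 14 mm wide, 152 mm apart inside (x = -76 and +76 mm): a cell has 2 mm at each end. Origin on the bench under the lane's centre line; x across the lane, y along it from end stop to pressure plate, z up.
- cell_a: Blue battery cell, black top, two metal terminals; starts tipped, its top leaning on the end stop. All cells: 148 mm long (x), 26 mm thick (y), body 88 mm high (z), terminals to 107 mm, 0.35 to 0.65 kg. Origin: centre of the underside; z points to the terminals. Grip across the thickness at mid length, 50 to 75 mm above the underside.
- cell_b: The other tipped cell, leaning on the red pressure plate with its top towards the plate. Size and origin as cell_a.
- cell_c: Cell that stands upright in the lane, the nearer one to the end stop. Size and origin as cell_a.
- cell_d: Cell that stands upright in the lane, the nearer one to the pressure plate. Size and origin as cell_a.
- stop_face (a point): Middle of the face of the fixed aluminium end stop, 30 mm above the lane floor; the stop lies on the -y side. Stop and plate are forks: a cross bar 14 mm thick (y), 20 mm high, across the lane, and at its ends two prongs 60 mm high (x = -74 to -50 and 50 to 74 mm) with feet 47 mm back; between the prongs 100 mm are open above the bar. Axes as the cradle's.
- plate_face (a point): Middle of the face of the red pressure plate, 30 mm above the lane floor; the plate lies on the +y side. It slides along the lane (4 N alone, up to 22 N with all four cells before it), starts 300 to 355 mm from the end stop and stays where it is left. Axes as the cradle's.
- push_bar (a point): Middle of the push bar, a level round steel bar of 16 mm diameter and 125 mm length across the back of the pressure plate, 58 mm behind the plate's face and 36 mm above the lane floor (50 mm above the bench). Axes as the cradle's.
- bottle: Bystander: white plastic bottle with a red nozzle, 52 mm wide, 140 mm high, standing near the cradle on the robot's side. Origin: centre of its underside.
- tub: Bystander: small white tub with a blue lid, 37 mm wide, 54 mm high, standing near the cradle on the robot's side. Origin: centre of its underside.
- pocket_torch: Bystander: black pocket torch, 97 mm long, 27 mm thick, lying close behind the cradle, on the far side from the robot. Origin: under its middle.
- tape: Bystander: yellow roll of tape, 66 mm wide, 19 mm high, lying near the cradle on the robot's side, at the left. Origin: centre of its underside.
- block: Bystander: dark terminal block, 22 x 70 x 19 mm, lying to the right of the end stop. Origin: centre of its underside.

How it is judged:
On the way:
1. both tipped cells stand upright on the floor of the lane, let go, while the pressure plate is still back (moved less than 30 mm) (angle between each of cell_a, cell_b's own z axis and vertical below 0.06 rad and z of cell_a in the frame of cradle between 0.01 and 0.018 m and x of cell_a in the frame of cradle between -0.006 and 0.006 m and contact force between the fingers and cell_a below 0.5 N and z of cell_b in the frame of cradle between 0.01 and 0.018 m and x of cell_b in the frame of cradle between -0.006 and 0.006 m and contact force between the fingers and cell_b below 0.5 N and distance of plate_face from where it was at the start of the episode below 0.03 m), for 0.2 s.
At the end, for the whole second after the job is handed in: All four cells stand upright (within 3.4 degrees) on the floor of the lane (within 4 mm), centred between the rails (within 6 mm) and between stop and plate, at rest; the faces of the end stop and the pressure plate are less than 109 mm apart (the closed stack measures 104 mm) (angle between each of cell_a, cell_b, cell_c, cell_d's own z axis and vertical below 0.06 rad and z of cell_a in the frame of cradle between 0.01 and 0.018 m and x of cell_a in the frame of cradle between -0.006 and 0.006 m and y of each of cell_a, cell_b, cell_c, cell_d in the frame of stop_face above 0.008 m and y of each of cell_a, cell_b, cell_c, cell_d in the frame of plate_face below -0.008 m and linear speed of each of cell_a, cell_b, cell_c, cell_d below 0.03 m/s and z of cell_b in the frame of cradle between 0.01 and 0.018 m and x of cell_b in the frame of cradle between -0.006 and 0.006 m and z of cell_c in the frame of cradle between 0.01 and 0.018 m and x of cell_c in the frame of cradle between -0.006 and 0.006 m and z of cell_d in the frame of cradle between 0.01 and 0.018 m and x of cell_d in the frame of cradle between -0.006 and 0.006 m and distance between stop_face and plate_face below 0.109 m); the robot touches nothing.
It fails at once if the pressure plate is moved more than 30 mm while a cell is tipped (more than 14 degrees) (distance of plate_face from where it was at the start of the episode above 0.03 m and angle between any of cell_a, cell_b, cell_c, cell_d's own z axis and vertical above 0.25 rad).
It fails at once if a cell that stood is knocked over (tilted more than 23 degrees) (angle between any of cell_c, cell_d's own z axis and vertical above 0.4 rad).
It fails at once if a cell is dropped or flung (faster than 0.9 m/s) (linear speed of any of cell_a, cell_b, cell_c, cell_d above 0.9 m/s).
It fails at once if a bystander is moved more than 25 mm (distance of any of bottle, tub, tape, pocket_torch, block from where it was at the start of the episode above 0.025 m).
It also fails if it takes over 61 s, if anything falls off the work surface, if the arm or the gripper's body presses on something with over 40 N, if the wrist force passes 120 N, or if a joint passes its speed limit or range.

## Working session

There is one attempt and no reset: what is moved stays moved. The work goes in short steps, Python scripts to look and compute and a tool call to move; the robot and the scene stay as the last step left them, time stands still between calls to the robot, and variables do not carry over. Pictures are saved under pics/ and viewed, at most 12 in all, crops included, and the job is handed in when it is done.

Besides the shell and the picture viewer there is one more tool, called as name(argument=value, ...) on one line, values as JSON. step_arm: Moves the arm, as the interface text tells. Its arguments: {"type":"object","properties":{"steps":{"type":"array","items":{"type":"array","items":{"type":"number"}}},"gripper":{"type":"number"},"force":{"type":"number"}},"required":["steps"]}

```bash
mkdir -p pics; ls
python3 - <<'E'
from cell import observe, cams, job
import cv2, numpy as np
s=observe(); print({k:np.round(v,3).tolist() for k,v in s.items()})
for n in ("side","top"):
    im=cams.get_image(n); c=cams.get_calibration(n); print(n,{k:np.round(v,4).tolist() if not isinstance(v,str) else v for k,v in c.items()})
    cv2.imwrite(f"pics/{n}0.png",cv2.resize(im[:,:,::-1],(800,600),interpolation=cv2.INTER_CUBIC))
    np.save(f"{n}0.npy",im)
E
```

```text
pics
{'clock': 0.0, 'joints': [1.007, 0.435, 0.025, 1.574, -0.012, 1.134, -0.075], 'dq': [0.001, 0.0, -0.0, 0.001, 0.001, -0.001, 0.001], 'joint_efforts': [0.001, -66.783, 0.986, -31.445, -0.06, 0.043, 0.0], 'position': [0.278, -0.559, 0.226], 'ee_rot': [-3.057, -0.717, 0.001], 'force': [-0.833, -0.057, -0.982], 'ft_torque': [0.059, 0.066, -0.002], 'gripper_force': 0.0, 'width': 1.001}
side {'fov_y': 42.5221, 'cx': 252.092, 'cy': 193.7158, 'world_to_cam': [[0.9999, -0.0111, -0.0056, -0.5275], [0.0096, 0.4066, 0.9135, -0.0776], [-0.0078, -0.9135, 0.4067, -1.0728], [0.0, 0.0, 0.0, 1.0]]}
top {'fov_y': 53.647, 'cx': 253.9216, 'cy': 188.4381, 'world_to_cam': [[0.0119, -0.9997, 0.0232, 0.0621], [0.9941, 0.0143, 0.1077, -0.533], [-0.108, 0.0218, 0.9939, -0.8611], [0.0, 0.0, 0.0, 1.0]]}
```

View pics/side0.png

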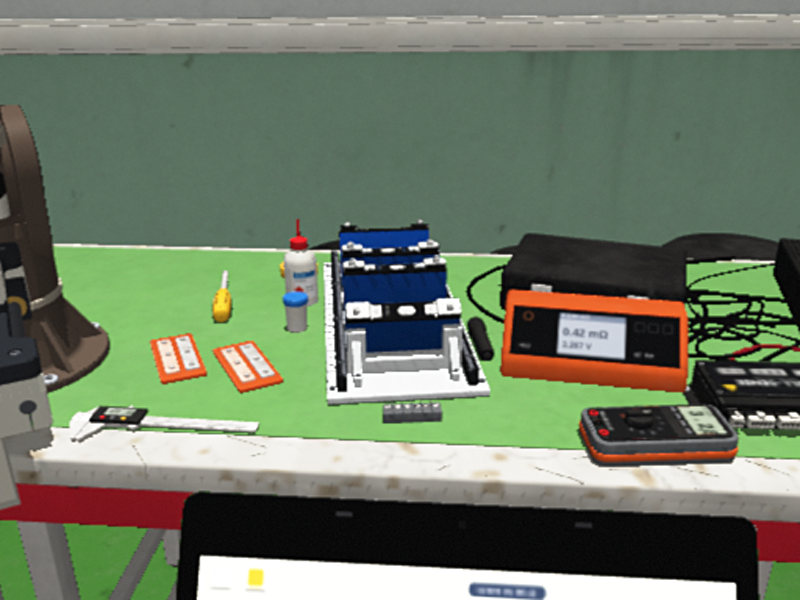

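View pics/top0.png

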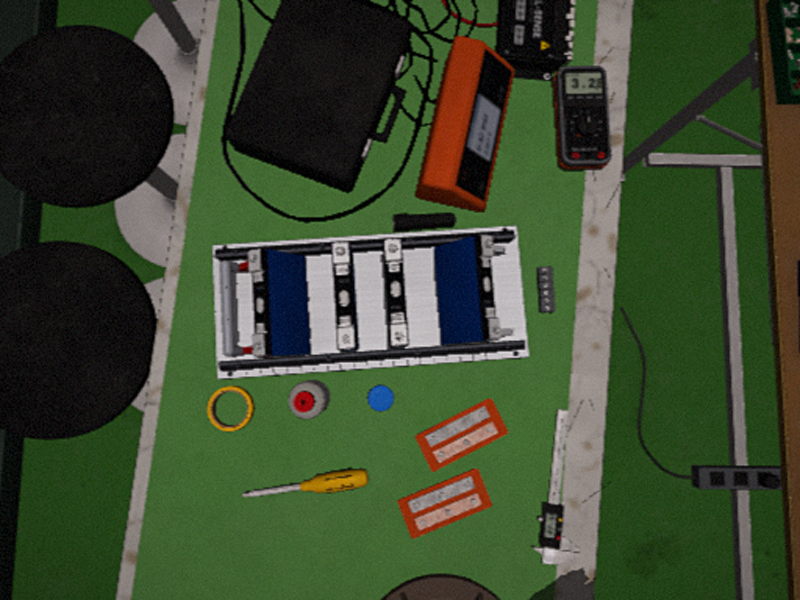

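The top view (800 px scale) shows the cradle with its corners at (213,245), (515,227), (528,356) and (217,378). The stop is on the right and the red plate on the left. The cell tops sit at columns ≈262 (b, leaning left), 343 (d), 396 (c) and 487 (a, leaning right). The tape, bottle and tub are below the cradle, and the torch is above it.

```bash
cat > h.py <<'E'
import numpy as np, cv2
from cell import observe, cams, job
from scipy.spatial.transform import Rotation as R
def K(c):
    f=192/np.tan(np.radians(c["fov_y"])/2); return f,c["cx"],c["cy"]
def ray(c,px):
    f,cx,cy=K(c); T=np.array(c["world_to_cam"]); u,v=px
    d=T[:3,:3].T@np.array([(u-cx)/f,-(v-cy)/f,-1]); return -T[:3,:3].T@T[:3,3],d
def onz(c,px,z):
    o,d=ray(c,px); return o+d*(z-o[2])/d[2]
def proj(c,p):
    f,cx,cy=K(c); T=np.array(c["world_to_cam"]); q=T[:3,:3]@np.asarray(p)+T[:3,3]
    return np.array([cx+f*q[0]/-q[2],cy-f*q[1]/-q[2]])
E
python3 - <<'E'
from h import *
im=np.load("top0.npy"); c=cams.get_calibration("top")
s=800/512
for p in [(213,245),(515,227),(528,356),(217,378)]:
    print(p, np.round(onz(c,(p[0]/s,p[1]/s),0.014),4))
x0,x1,y0,y1=130,345,135,250
cr=im[y0:y1,x0:x1]
cv2.imwrite("pics/topcrop.png",cv2.resize(cr[:,:,::-1],(800,int(800/215*115)),interpolation=cv2.INTER_CUBIC))
E
```

```text
(213, 245) [0.6055 0.35   0.014 ]
(515, 227) [ 0.6414 -0.1131  0.014 ]
(528, 356) [ 0.4428 -0.131   0.014 ]
(217, 378) [0.4046 0.3351 0.014 ]
```

View pics/topcrop.png

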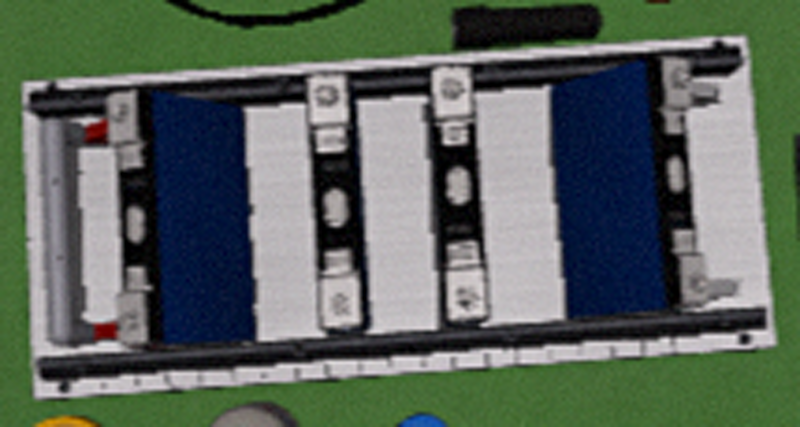

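The crop shows the tilted blue faces clearly. In crop pixels, a's bottom edge is at column 552–567 and its top edge at 643–667. For b the bottom edge is at 244–255 and the top edge at 152–160. Next I'll solve for the y positions and tilts in the cradle frame.

```bash
cat >> h.py <<'E'
YAW=0.0795; C0=np.array([0.5236,0.1103,0.])
Rc=R.from_euler("z",YAW).as_matrix()
w2c=lambda p: Rc.T@(np.asarray(p)-C0)
c2w=lambda p: Rc@np.asarray(p)+C0
E
python3 - <<'E'
from h import *
from scipy.optimize import least_squares
c=cams.get_calibration("top"); cs=cams.get_calibration("side")
f=lambda p:(130+p[0]/3.721,135+p[1]/3.721)
def Y(p,z): return w2c(onz(c,f(p),z))[:2]*1000
for n,p,z in [("corner",(22,82),.014),("corner",(746,38),.014),("corner",(777,345),.014),("corner",(35,397),.014),
 ("railtop far L",(30,95),.04),("rail far R inner",(742,68),.04),("rail near inner L",(40,358),.04),("rail near inner R",(765,308),.04),
 ("c t1 ctr",(453,91),.121),("c t2 ctr",(466,295),.121),("c oval",(457,185),.102),
 ("d t1",(328,97),.121),("d t2",(341,300),.121),("d oval",(335,208),.102),
 ("bar top",(55,120),.05),("bar bot",(68,345),.05),("bar right edge",(85,230),.05)]:
    print(n,np.round(Y(p,z),1))
def solve(bot,top,sg):
    # sg=-1: leans to -y
    def res(q):
        y0,th=q; r=[]
        for pts,h in ((bot,0),(top,.088)):
            z=.014+.026*np.sin(th)+h*np.cos(th)
            # y0: pivot edge (low). raised-face bottom edge is 26 mm away
            y=y0-sg*.026*np.cos(th)+sg*h*np.sin(th)
            for p in pts: r.append(Y(p,z)[1]/1000-y)
        return r
    s=least_squares(res,[0,.5]); return np.round([s.x[0]*1000,np.degrees(s.x[1])],1),np.round(np.array(s.fun)*1000,1)
print("a",solve([(552,88),(567,318)],[(643,62),(667,312)],-1))
print("b",solve([(244,106),(255,338)],[(152,92),(160,340)],1))
# prong tops of stop: side view
E
```

```text
corner [100.1 233.4]
corner [  99.7 -234.3]
corner [ -99.5 -236.3]
corner [-100.3  232.3]
railtop far L [ 86.1 221.6]
rail far R inner [  75.2 -223.7]
rail near inner L [-76.6 221.3]
rail near inner R [ -76.  -224.5]
c t1 ctr [ 57.1 -38.5]
c t2 ctr [-58.8 -38. ]
c oval [  5.5 -37.7]
d t1 [58.1 32.4]
d t2 [-56.9  31.8]
d oval [-3.2 33.2]
bar top [ 67.6 204.2]
bar bot [-70.1 201.5]
bar right edge [ -1.2 188.6]
a (array([-125.1,   33.6]), array([-0.7,  0.7,  1. , -1. ]))
b (array([114.1,  29.9]), array([-0.3,  0.3, -0.9,  0.9]))
```

```bash
cat >> h.py <<'E'
def tool(alpha,yaw=YAW):  # tool-down, closing along cradle y, tilted by alpha about cradle x
    return R.from_euler("z",yaw)*R.from_euler("x",alpha)*R.from_rotvec([np.pi,0,0])
def go(target_c,alpha,yaw=YAW):
    s=observe(); p=np.array(s["position"]); r=R.from_rotvec(s["ee_rot"])
    d=(c2w(np.array(target_c)/1000)-p)*1000; w=(tool(alpha,yaw)*r.inv()).as_rotvec()
    cur=w2c(p)*1000; zt=r.as_matrix()
    print("t",round(s["clock"],2),"cradle pos",np.round(cur,1),"move mm",np.round(d,1),"turn",np.round(w,4),"width",round(s["width"],3),"F",np.round(s["force"],1),"gf",round(s["gripper_force"],1))
E
python3 -c "
from h import *
go([0,-192,141],.576)"
```

```text
t 0.1 cradle pos [-298.3 -648.1  226. ] move mm [261.2 478.4 -85. ] turn [ 0.5571  0.1541 -0.3706] width 1.001 F [-0.2 -0.3  0.7] gf 0.0
```

step_arm(steps=[[13,24,0,0.028,0.0077,-0.0185],[13,24,0,0.028,0.0077,-0.0185],[13,24,0,0.028,0.0077,-0.0185],[13,24,0,0.028,0.0077,-0.0185],[13,24,0,0.028,0.0077,-0.0185],[13,24,0,0.028,0.0077,-0.0185],[13,24,0,0.028,0.0077,-0.0185],[13,24,0,0.028,0.0077,-0.0185],[13,24,0,0.028,0.0077,-0.0185],[13,24,0,0.028,0.0077,-0.0185],[13,24,0,0.028,0.0077,-0.0185],[13,24,0,0.028,0.0077,-0.0185],[13,24,0,0.028,0.0077,-0.0185],[13,24,0,0.028,0.0077,-0.0185],[13,24,0,0.028,0.0077,-0.0185],[13,24,0,0.028,0.0077,-0.0185],[13,24,0,0.028,0.0077,-0.0185],[13,24,0,0.028,0.0077,-0.0185],[13,24,0,0.028,0.0077,-0.0185],[13,24,0,0.028,0.0077,-0.0185]], gripper=0.48, force=10)

```text
clock: 1.77
position: [0.5383, -0.0786, 0.2265]
ee_rot: [-2.561, -0.101, 0.03]
force: [0.7, -0.7, 0.1]
width: 0.484
gripper_force: 0.0
```

step_arm(steps=[[0,0,-15,0,0,0],[0,0,-20,0,0,0],[0,0,-20,0,0,0],[0,0,-15,0,0,0],[0,0,0,0,0,0]])

```text
clock: 2.18
position: [0.536, -0.0794, 0.1536]
ee_rot: [-2.561, -0.101, 0.036]
force: [-0.3, -0.0, 0.1]
width: 0.482
gripper_force: 0.0
```

```bash
python3 -c "
from h import *
go([0,-192,141],.576)
for n in ('side','wrist'):
    cv2.imwrite(f'pics/{n}1.png',cams.get_image(n)[:,:,::-1])
a=cv2.imread('pics/side1.png')[90:280,170:360];b=cv2.imread('pics/wrist1.png')
cv2.imwrite('pics/m1.png',np.hstack([cv2.resize(a,(384,384)),b[:,:416]]))
"
```

```text
t 2.18 cradle pos [  -2.7 -190.1  153.6] move mm [  2.8  -1.7 -12.6] turn [-0.0029 -0.0042 -0.0003] width 0.482 F [-0.3 -0.   0.1] gf 0.0
```

View pics/m1.png

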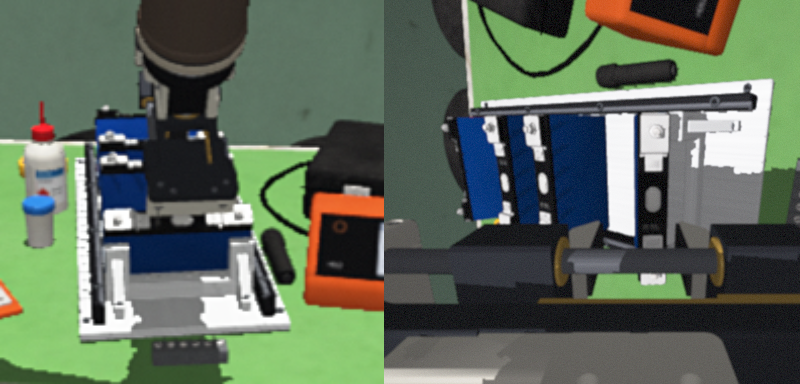

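The wrist view shows cell_a's cap oval at wrist pixel (270,202), with terminal 1 at (271,131), and the cell lies between the open fingers. I'll check this against the prediction.

```bash
python3 -c "
from h import *
c=cams.get_calibration('wrist'); print(K(c))
im=cv2.imread('pics/wrist1.png')
for th in (31,33.6):
  t=np.radians(th); y0,z0=-125.1+13*np.cos(t),14+13*np.sin(t)
  for x,h in ((0,88),(58,107),(5,88)):
    print(th,x,h,proj(c,c2w(np.array([x,y0-h*np.sin(t),z0+h*np.cos(t)])/1000)))
# check known points: c, d terminals (standing), rail
for x,y,z in ((57,-38,121),(57,32.4,121)): print(proj(c,c2w(np.array([x,y,z])/1000)))
go([0,-192,141],.576)
p=c2w(np.array([0,-160,0])/1000)
# rays of cell a terminal top centre intersected with plane x=58
o,d=ray(c,(271,131)); O=w2c(o);D=Rc.T@d; k=(.058-O[0])/D[0]; print('term1',(O+k*D)*1000)
o,d=ray(c,(270,202)); O=w2c(o);D=Rc.T@d; k=(.0-O[0])/D[0]; print('oval',(O+k*D)*1000)
"
```

```text
(np.float64(274.75277764917377), 254.79992469860014, 195.03067106677648)
31 0 88 [264.38403769 202.3454954 ]
31 58 107 [264.95902816 133.74555951]
31 5 88 [264.4349942  196.69564759]
33.6 0 88 [269.09059338 202.56160162]
33.6 58 107 [271.63365727 133.78276537]
33.6 5 88 [269.16792743 196.89768032]
[143.3353638  131.91218516]
[103.31065222 130.61832015]
t 2.28 cradle pos [  -1.1 -190.5  156.6] move mm [  1.2  -1.4 -15.6] turn [-0.0022 -0.0004 -0.0001] width 0.482 F [-0.2  0.4  0.6] gf 0.0
term1 [  58.         -143.4627794    59.06116488]
oval [   0.         -162.7726198    92.60970338]
```

step_arm(steps=[[1,-7,0,0.005,0,0],[1,-7,0,0.005,0,0],[0,0,0,0,0,0],[-0.5,6,-9.1,0,0,0],[-0.5,6,-9.1,0,0,0],[-0.5,6,-9.1,0,0,0],[-0.5,6,-9.1,0,0,0],[-0.5,6,-9.1,0,0,0],[-0.5,6,-9.1,0,0,0],[-0.5,6,-9.1,0,0,0],[0,0,0,0,0,0]])

```text
clock: 3.2
position: [0.5351, -0.0497, 0.0912]
ee_rot: [-2.55, -0.104, 0.033]
force: [-0.8, 1.1, -0.0]
width: 0.477
gripper_force: 0.0
```

```bash
python3 -c "
from h import *
go([0,-143.6,65.3],.586)"
```

```text
t 3.2 cradle pos [  -1.3 -160.4   91.2] move mm [ -0.1  16.8 -25.9] turn [-0.0032 -0.001  -0.0022] width 0.477 F [-0.8  1.1 -0. ] gf 0.0
```

step_arm(steps=[[0,6,-9,0,0,0],[0,6,-9,0,0,0],[0,4,-7,0,0,0],[0,0,0,0,0,0],[0,0,0,0,0,0]])

```text
clock: 3.62
position: [0.5361, -0.0355, 0.0676]
ee_rot: [-2.552, -0.103, 0.03]
force: [0.1, -0.7, -1.5]
width: 0.484
gripper_force: 0.0
```

step_arm(steps=[[0,0,0,0,0,0],[0,0,0,0,0,0],[0,0,0,0,0,0],[0,0,0,0,0,0],[0,0,0,0,0,0],[0,0,0,0,0,0]], gripper=0.0, force=10)

```text
clock: 4.12
position: [0.5367, -0.0353, 0.0689]
ee_rot: [-2.551, -0.103, 0.028]
force: [-0.7, 1.0, 5.7]
width: 0.29
gripper_force: 10.0
```

```bash
python3 -c "
from h import *
go([0,-143.6,65.3],.586)"
```

```text
t 4.12 cradle pos [   1.5 -146.2   68.9] move mm [-1.7  2.5 -3.6] turn [-0.0025  0.0024 -0.0004] width 0.29 F [-0.7  1.   5.7] gf 10.0
```

step_arm(steps=[[0,0,0,0,0,0],[0,0,0,0,0,0],[0,0,2,0,0,0],[0,0,2,0,0,0],[-0.2,2.8,0.6,-0.0487,-0.0039,0],[-0.2,2.8,0.6,-0.0487,-0.0039,0],[-0.2,2.8,0.6,-0.0487,-0.0039,0],[-0.2,2.8,0.6,-0.0487,-0.0039,0],[-0.2,2.8,0.6,-0.0487,-0.0039,0],[-0.2,2.8,0.6,-0.0487,-0.0039,0],[-0.2,2.8,-0.2,-0.0487,-0.0039,0],[-0.2,2.8,-0.2,-0.0487,-0.0039,0],[-0.2,2.8,-0.2,-0.0487,-0.0039,0],[-0.2,2.8,-0.2,-0.0487,-0.0039,0],[-0.2,2.8,-0.2,-0.0487,-0.0039,0],[-0.2,2.8,-0.2,-0.0487,-0.0039,0],[0,0,0,0,0,0],[0,0,0,0,0,0]], force=30)

```text
clock: 5.62
position: [0.5336, -0.0012, 0.0743]
ee_rot: [-3.137, -0.131, -0.001]
force: [0.0, -1.1, -4.4]
width: 0.28
gripper_force: 30.0
```

```bash
python3 -c "
from h import *
go([0,-112.1,71.5],0)
for n in ('side','wrist'):
    cv2.imwrite(f'pics/{n}2.png',cams.get_image(n)[:,:,::-1])
a=cv2.imread('pics/side2.png')[90:280,170:360];b=cv2.imread('pics/wrist2.png')
cv2.imwrite('pics/m2.png',np.hstack([cv2.resize(a,(384,384)),b[:,:416]]))
"
```

```text
t 5.62 cradle pos [   1.1 -112.    74.3] move mm [-1.1 -0.2 -2.8] turn [-0.0019  0.0008 -0.0039] width 0.28 F [ 0.  -1.1 -4.4] gf 30.0
```

View pics/m2.png

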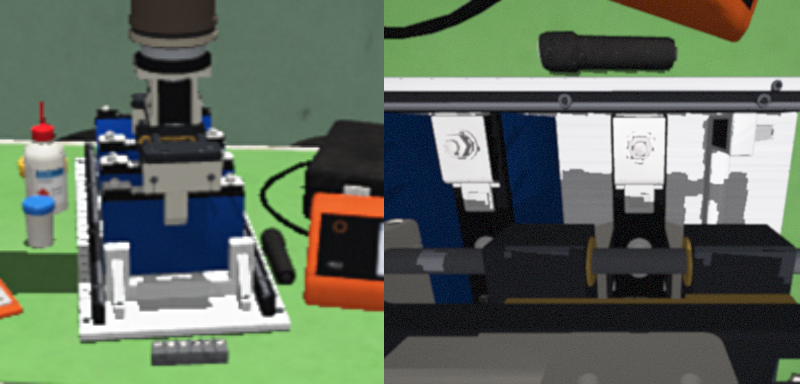

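The cell hangs upright in the gripper: its terminal is at wrist (255,148) and its sides are vertical. Next I'll lower it to the floor.

step_arm(steps=[[0,0,-1,0,0,0],[0,0,-1,0,0,0],[0,0,-1,0,0,0],[0,0,0,0,0,0]])

```text
clock: 6.05
position: [0.534, -0.0034, 0.0736]
ee_rot: [-3.137, -0.123, -0.003]
force: [-10.2, 1.2, 28.1]
width: 0.276
gripper_force: 30.0
```

step_arm(steps=[[0,0,-0.5,0,0,0],[0,0,-0.5,0,0,0],[0,0,0,0,0,0]])

```text
clock: 6.3
position: [0.5341, -0.0034, 0.0735]
ee_rot: [-3.137, -0.123, -0.005]
force: [-14.4, 0.7, 38.5]
width: 0.279
gripper_force: 30.0
```

step_arm(steps=[[-1,0,1.5,0,0,0],[0,0,1.2,0,0,0],[0,0,0,0,0,0],[0,0,0,0,0,0]])

```text
clock: 6.63
position: [0.5332, -0.0035, 0.0736]
ee_rot: [-3.138, -0.124, -0.003]
force: [-2.8, -2.6, 8.1]
width: 0.278
gripper_force: 30.0
```

```bash
python3 -c "
from h import *
go([0,-112.1,73.5],0); print(observe()['ft_torque'])
b=cams.get_image('wrist')[:,:,::-1]; cv2.imwrite('pics/wrist3.png',b)
s=cams.get_image('side')[:,:,::-1]
cv2.imwrite('pics/m3.png',np.hstack([cv2.resize(s[130:270,200:330],(390,420),interpolation=cv2.INTER_CUBIC),cv2.resize(b[80:220,180:315],(405,420),interpolation=cv2.INTER_CUBIC)]))
"
```

```text
t 6.63 cradle pos [   0.5 -114.2   73.6] move mm [-0.6  2.  -0.1] turn [-0.0011  0.0018  0.0006] width 0.278 F [-2.8 -2.6  8.1] gf 30.0
[-0.33710866  0.64873617 -0.02133633]
```

View pics/m3.png

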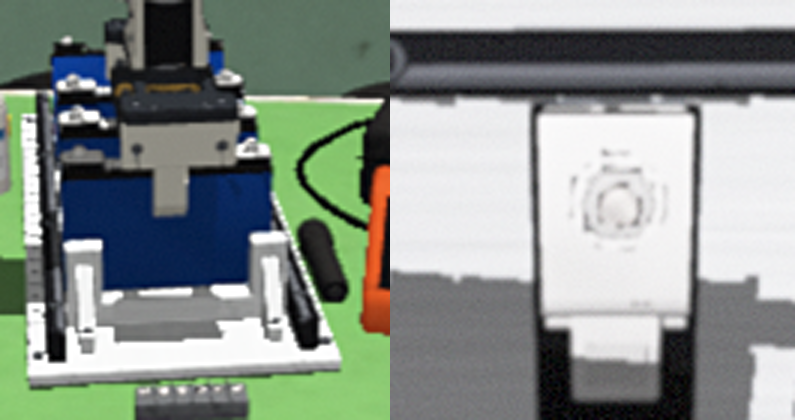

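The cell stands on the floor between the rails with its underside level, so I'll release it.

step_arm(steps=[[0,0,0,0,0,0],[0,0,0,0,0,0],[0,0,0,0,0,0]], force=3)

```text
clock: 6.98
position: [0.5333, -0.0032, 0.0732]
ee_rot: [-3.138, -0.125, -0.003]
force: [-1.2, -2.5, 4.6]
width: 0.284
gripper_force: 3.0
```

step_arm(steps=[[0,0,0,0,0,0],[0,0,0,0,0,0],[0,0,0,0,0,0],[0,0,0,0,0,0]], gripper=0.42)

```text
clock: 7.32
position: [0.533, -0.0019, 0.073]
ee_rot: [-3.138, -0.127, -0.002]
force: [-0.4, 0.0, 0.2]
width: 0.418
gripper_force: 0.0
```

```bash
python3 -c "
from h import *
go([0,150,220],-.5)
go([0,-112,150],0)
"
```

```text
t 7.32 cradle pos [   0.4 -112.6   73. ] move mm [-21.3 261.7 147. ] turn [-0.4998 -0.0388 -0.002 ] width 0.418 F [-0.4  0.   0.2] gf 0.0
t 7.32 cradle pos [   0.4 -112.6   73. ] move mm [-0.5  0.5 77. ] turn [-0.0014  0.0014 -0.0016] width 0.418 F [-0.4  0.   0.2] gf 0.0
```

step_arm(steps=[[0,0,5,0,0,0],[0,0,10,0,0,0],[0,0,15,0,0,0],[0,0,25,0,0,0],[0,0,25,0,0,0],[0,0,25,0,0,0],[0,0,25,0,0,0],[0,0,0,0,0,0],[-1.9,23.9,-2,-0.0434,-0.0035,0],[-1.9,23.9,-2,-0.0434,-0.0035,0],[-1.9,23.9,-2,-0.0434,-0.0035,0],[-1.9,23.9,-2,-0.0434,-0.0035,0],[-1.9,23.9,-2,-0.0434,-0.0035,0],[-1.9,23.9,-2,-0.0434,-0.0035,0],[-1.9,23.9,-2,-0.0434,-0.0035,0],[-1.9,23.9,-2,-0.0434,-0.0035,0],[-1.9,23.9,-2,-0.0434,-0.0035,0],[-1.9,23.9,-2,-0.0434,-0.0035,0],[-1.9,23.9,-2,-0.0434,-0.0035,0],[-1.9,23.9,-2,-0.0434,-0.0035,0]], gripper=0.48)

```text
clock: 8.98
position: [0.5099, 0.2861, 0.1798]
ee_rot: [2.617, 0.106, 0.032]
force: [1.2, 0.6, -0.2]
width: 0.485
gripper_force: 0.0
```

step_arm(steps=[[0,0,0,0,0,0],[0,0,0,0,0,0]])

```text
clock: 9.15
position: [0.5091, 0.2873, 0.1783]
ee_rot: [2.618, 0.112, 0.03]
force: [0.3, -0.2, 0.2]
width: 0.477
gripper_force: 0.0
```

```bash
python3 -c "
from h import *
go([0,175.1,146.2],-.522)
c=cams.get_calibration('wrist')
b=cams.get_image('wrist')[:,:,::-1]; cv2.imwrite('pics/wrist4.png',b)
for th in (27,29.9):
  t=np.radians(th); y0,z0=114.1-13*np.cos(t),14+13*np.sin(t)
  for x,h in ((0,88),(58,107)):
    print(th,x,h,proj(c,c2w(np.array([x,y0+h*np.sin(t),z0+h*np.cos(t)])/1000)))
print(proj(c,c2w(np.array([57,32.4,121])/1000)),proj(c,c2w(np.array([57,-38,121])/1000)),proj(c,c2w(np.array([57,-112,121])/1000)))
cv2.imwrite('pics/m4.png',cv2.resize(b,(768,576)))
"
```

```text
t 9.15 cradle pos [ -0.4 177.6 178.3] move mm [  0.6  -2.4 -32.1] turn [-0.0007 -0.0001 -0.0063] width 0.477 F [ 0.3 -0.2  0.2] gf 0.0
27 0 88 [246.21300161 197.00514126]
27 58 107 [246.4920792  133.75705699]
29.9 0 88 [241.38548545 197.19696882]
29.9 58 107 [239.74027493 133.75829068]
[354.20326315 133.19290206] [397.739365   132.29948933] [434.23176147 131.55062184]
```

View pics/m4.png

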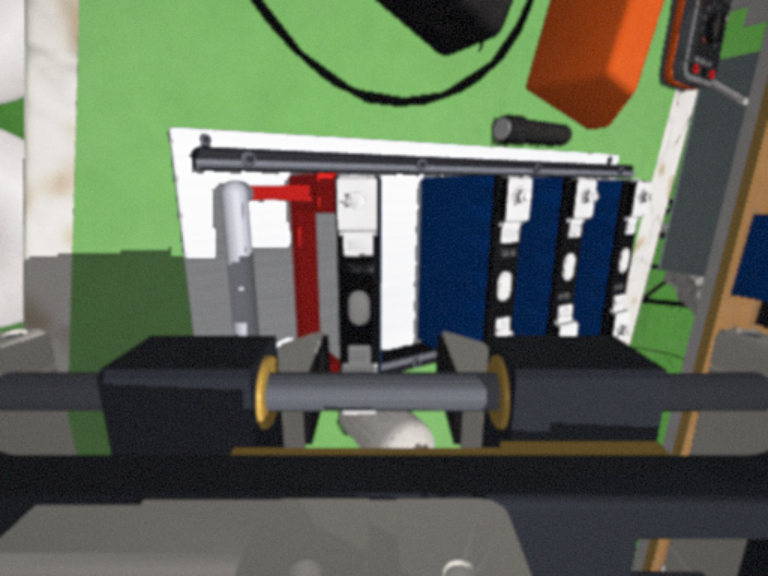

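b's terminal is at wrist (237,132) and its oval at (239,205), close to the 30° prediction. Cells c, d and a stand upright to its right.

step_arm(steps=[[-0.5,9,0,-0.003,0,-0.003],[-0.5,9,0,-0.002,0,-0.003],[0,0,0,0,0,0],[0.4,-5.5,-9.5,0,0,0],[0.4,-5.5,-9.5,0,0,0],[0.4,-5.5,-9.5,0,0,0],[0.4,-5.5,-9.5,0,0,0],[0.4,-5.5,-9.5,0,0,0],[0.4,-5.5,-9.5,0,0,0],[0.4,-5.5,-9.5,0,0,0],[0.4,-5.5,-9.5,0,0,0],[0.4,-5.5,-9.5,0,0,0],[0,0,0,0,0,0]])

```text
clock: 10.28
position: [0.5122, 0.2508, 0.0918]
ee_rot: [2.611, 0.098, 0.025]
force: [0.6, 0.6, -0.1]
width: 0.481
gripper_force: 0.0
```

```bash
python3 -c "
from h import *
go([0,129.2,64.6],-.527)"
```

```text
t 10.28 cradle pos [ -0.2 141.   91.8] move mm [  1.2 -11.8 -27.2] turn [ 0.0021 -0.0011  0.0052] width 0.481 F [ 0.6  0.6 -0.1] gf 0.0
```

step_arm(steps=[[0,-2,-9,0,0,0.003],[0.5,-4.5,-9,0,0,0.002],[0.5,-4.5,-8,0,0,0],[0,0,0,0,0,0],[0,0,0,0,0,0]])

```text
clock: 10.7
position: [0.5136, 0.2415, 0.0672]
ee_rot: [2.612, 0.105, 0.028]
force: [-0.9, 0.0, 1.0]
width: 0.479
gripper_force: 0.0
```

step_arm(steps=[[0,0,0,0,0,0],[0,0,0,0,0,0],[0,0,0,0,0,0],[0,0,0,0,0,0],[0,0,0,0,0,0],[0,0,0,0,0,0]], gripper=0.0, force=10)

```text
clock: 11.2
position: [0.5142, 0.2411, 0.0688]
ee_rot: [2.612, 0.104, 0.03]
force: [-1.3, -3.0, 6.8]
width: 0.286
gripper_force: 10.0
```

```bash
python3 -c "
from h import *
go([0,129.2,64.6],-.527)"
```

```text
t 11.2 cradle pos [  1.  131.1  68.8] move mm [-0.8 -2.  -4.2] turn [ 0.001   0.0016 -0.0003] width 0.286 F [-1.3 -3.   6.8] gf 10.0
```

step_arm(steps=[[0,0,0,0,0,0],[0,0,0,0,0,0],[0,0,2.5,0,0,0],[0,0,2.5,0,0,0],[0.1,-2.45,0.4,0.0438,0.0035,0],[0.1,-2.45,0.4,0.0438,0.0035,0],[0.1,-2.45,0.4,0.0438,0.0035,0],[0.1,-2.45,0.4,0.0438,0.0035,0],[0.1,-2.45,0.4,0.0438,0.0035,0],[0.1,-2.45,0.4,0.0438,0.0035,0],[0.1,-2.45,-0.2,0.0438,0.0035,0],[0.1,-2.45,-0.2,0.0438,0.0035,0],[0.1,-2.45,-0.2,0.0438,0.0035,0],[0.1,-2.45,-0.2,0.0438,0.0035,0],[0.1,-2.45,-0.2,0.0438,0.0035,0],[0.1,-2.45,-0.2,0.0438,0.0035,0],[0,0,0,0,0,0],[0,0,0,0,0,0]], force=30)

```text
clock: 12.7
position: [0.5152, 0.2116, 0.074]
ee_rot: [3.139, 0.123, 0.002]
force: [1.1, 0.7, -3.7]
width: 0.282
gripper_force: 30.0
```

```bash
python3 -c "
from h import *
go([0,101.7,70],0)"
```

```text
t 12.7 cradle pos [ -0.3 101.6  74. ] move mm [ 0.3  0.1 -4. ] turn [0.0003 0.0011 0.0015] width 0.282 F [ 1.1  0.7 -3.7] gf 30.0
```

Hanging free at −3.7 N; I'll lower it in small steps.

step_arm(steps=[[0,0,-1,0,0,0],[0,0,-0.5,0,0,0],[0,0,0,0,0,0]])

```text
clock: 12.95
position: [0.515, 0.2139, 0.0723]
ee_rot: [-3.138, -0.128, -0.002]
force: [1.7, -0.4, -3.6]
width: 0.282
gripper_force: 30.0
```

step_arm(steps=[[0,0,-0.5,0,0,0],[0,0,-0.5,0,0,0],[0,0,0,0,0,0]])

```text
clock: 13.2
position: [0.515, 0.2133, 0.0713]
ee_rot: [-3.138, -0.127, -0.002]
force: [1.7, 0.9, -3.7]
width: 0.28
gripper_force: 30.0
```

step_arm(steps=[[0,0,-0.5,0,0,0],[0,0,-0.5,0,0,0],[0,0,0,0,0,0]])

```text
clock: 13.45
position: [0.5151, 0.2127, 0.0703]
ee_rot: [-3.138, -0.125, -0.002]
force: [1.7, 0.4, -3.6]
width: 0.282
gripper_force: 30.0
```

step_arm(steps=[[0,0,-0.5,0,0,0],[0,0,-0.5,0,0,0],[0,0,0,0,0,0]])

```text
clock: 13.7
position: [0.5152, 0.2127, 0.07]
ee_rot: [-3.138, -0.125, -0.003]
force: [-0.3, -1.0, 5.0]
width: 0.284
gripper_force: 30.0
```

step_arm(steps=[[0,0,0,0,0,0],[0,0,0,0,0,0],[0,0,0,0,0,0]], force=3)

```text
clock: 13.95
position: [0.5152, 0.2127, 0.0697]
ee_rot: [-3.138, -0.126, -0.003]
force: [-0.7, -0.7, 4.7]
width: 0.285
gripper_force: 3.0
```

step_arm(steps=[[0,0,0,0,0,0],[0,0,0,0,0,0],[0,0,0,0,0,0],[0,0,0,0,0,0]], gripper=0.42)

```text
clock: 14.28
position: [0.5148, 0.2126, 0.0691]
ee_rot: [-3.138, -0.126, -0.001]
force: [0.3, 0.4, -0.5]
width: 0.417
gripper_force: 0.0
```

step_arm(steps=[[0,0,5,0,0,0],[0,0,10,0,0,0],[0,0,15,0,0,0],[0,0,25,0,0,0],[0,0,25,0,0,0],[0,0,25,0,0,0],[0,0,25,0,0,0],[0,0,0,0,0,0],[-2,20,5,0,0,0.12],[-2,20,5,0,0,0.12],[-2,20,0,0,0,0.12],[-2,20,0,0,0,0.12],[-2,20,0,0,0,0.12],[-2,20,0,0,0,0.12],[-2,20,0,0,0,0.12],[-2,20,0,0,0,0.12],[0,0,0,0,0,0.12],[0,0,0,0,0,0.12],[0,0,0,0,0,0.12],[0,0,0,0,0,0.12]])

```text
clock: 15.95
position: [0.4989, 0.3727, 0.2098]
ee_rot: [-2.27, -2.17, -0.001]
force: [0.9, 0.2, -0.2]
width: 0.416
gripper_force: 0.0
```

step_arm(steps=[[0,0,0,0,0,0.12],[0,0,0,0,0,0],[0,0,0,0,0,0]], gripper=0.3)

```text
clock: 16.2
position: [0.4991, 0.3725, 0.2097]
ee_rot: [-2.147, -2.292, -0.001]
force: [0.7, 0.8, -0.5]
width: 0.309
gripper_force: 0.0
```

```bash
python3 -c "
from h import *
go([0,240,200],0,YAW+np.pi/2)
t=cams.get_image('top')[:,:,::-1];s=cams.get_image('side')[:,:,::-1]
cv2.imwrite('pics/top5.png',t);cv2.imwrite('pics/side5.png',s)
cv2.imwrite('pics/m5.png',np.hstack([cv2.resize(s[125:270,200:330],(380,424),interpolation=cv2.INTER_CUBIC),cv2.resize(t[140:250,235:345],(420,424),interpolation=cv2.INTER_CUBIC)]))
"
```

```text
t 16.2 cradle pos [ -3.6 263.3 209.7] move mm [  5.4 -22.9  -9.7] turn [-0.0014 -0.0008  0.0143] width 0.309 F [ 0.7  0.8 -0.5] gf 0.0
```

View pics/m5.png

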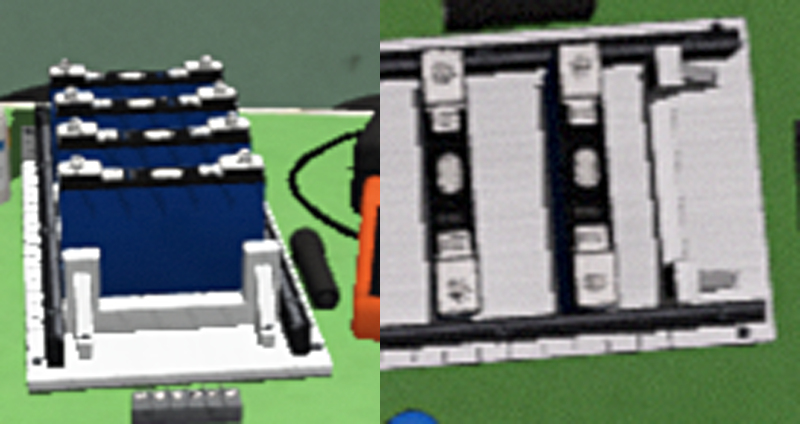

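All four cells stand upright in the side view, with a level on the floor behind the stop. Before pushing I'll check a's x, the bar position, and the bottle's clearance to the gripper body.

```bash
python3 -c "
from h import *
c=cams.get_calibration('top'); cs=cams.get_calibration('side')
q=lambda p,z:np.round(w2c(onz(c,p,z))*1000,1)
for p in ((582,75),(596,277)): print('a term',q((235+(p[0]-380)/3.818,140+p[1]/3.855),.121))
print('stop prong face',q((235+(648-380)/3.818,140+70/3.855),.074),q((235+(662-380)/3.818,140+270/3.855),.074))
im=np.load('top0.npy'); hsv=cv2.cvtColor(im,cv2.COLOR_RGB2HSV)
def blob(m,n,z,roi=(230,290,120,330)):
    k=np.zeros_like(m);k[roi[0]:roi[1],roi[2]:roi[3]]=m[roi[0]:roi[1],roi[2]:roi[3]]
    _,_,st,ce=cv2.connectedComponentsWithStats(k); i=1+np.argmax(st[1:,4]); print(n,st[i],q(ce[i],z))
blob(cv2.inRange(hsv,(100,120,60),(125,255,255)),'tub',.054)
blob(cv2.inRange(hsv,(0,150,60),(8,255,255)),'nozzle',.11)
blob(cv2.inRange(hsv,(20,120,80),(35,255,255)),'tape',.019)
s=np.load('side0.npy')
# bottle base in side image (800 scale): left 287,right 318, base row 303
for u in (286,302,318): print('bottle base',np.round(w2c(onz(cs,(u/1.5625,303/1.5625),0))*1000,1))
# bottle body edge near cradle in top view at shoulder z~.09: row 382 (800 scale)
print('bottle inner edge',q((308/1.5625,381/1.5625),.09))
"
```

```text
a term [  52.2 -114.9  121. ]
a term [ -58.8 -114.   121. ]
stop prong face [  61.1 -160.    74. ] [ -55.6 -158.5   74. ]
tub [235 246  17  17 216] [-143.5   -7.2   54. ]
nozzle [266 255  59  35 505] [-188.9 -118.2  110. ]
tape [132 247  30  29 183] [-145.6  216.2   19. ]
bottle base [-161.6   84.     0. ]
bottle base [-136.    81.4    0. ]
bottle base [-110.3   78.7    0. ]
bottle inner edge [-112.3   89.3   90. ]
```

step_arm(steps=[[7,-9,0,0,0,0.007],[6,-8,-5,0,0,0.007],[0,0,-25,0,0,0],[0,0,-30,0,0,0],[0,0,-30,0,0,0],[0,0,-30,0,0,0],[0,0,-25,0,0,0],[0,0,-15,0,0,0],[0,0,-10,0,0,0],[0,0,0,0,0,0],[0,0,0,0,0,0]], gripper=0.5)

```text
clock: 17.22
position: [0.5123, 0.3555, 0.0395]
ee_rot: [-2.127, -2.31, -0.0]
force: [0.4, 1.0, 0.4]
width: 0.499
gripper_force: 0.0
```

```bash
python3 -c "
from h import *
go([8,225,38],0,YAW+np.pi/2)"
```

```text
t 17.22 cradle pos [  8.2 245.3  39.5] move mm [  1.5 -20.3  -1.5] turn [-0.0009 -0.001  -0.0028] width 0.499 F [0.4 1.  0.4] gf 0.0
```

step_arm(steps=[[0.2,-3,0,0,0,0],[0.2,-3,0,0,0,0],[0.2,-3,0,0,0,0],[0.2,-3,0,0,0,0],[0.2,-3,0,0,0,0],[0.2,-3,0,0,0,0],[0.2,-3,0,0,0,0],[0.3,-3,0,0,0,0],[0.3,-3,0,0,0,0],[0.3,-3,0,0,0,0],[0.3,-3,0,0,0,0],[0.3,-3,0,0,0,0]])

```text
clock: 18.22
position: [0.5148, 0.3199, 0.0396]
ee_rot: [-2.125, -2.311, -0.001]
force: [-1.5, 3.9, 2.2]
width: 0.502
gripper_force: 2.2
```

step_arm(steps=[[0.2,-3,0,0,0,0],[0.2,-3,0,0,0,0],[0.2,-3,0,0,0,0],[0.2,-3,0,0,0,0],[0.2,-3,0,0,0,0],[0.2,-3,0,0,0,0],[0.2,-3,0,0,0,0],[0.3,-3,0,0,0,0],[0.3,-3,0,0,0,0],[0.3,-3,0,0,0,0],[0.3,-3,0,0,0,0],[0.3,-3,0,0,0,0]])

```text
clock: 19.22
position: [0.5177, 0.2842, 0.0395]
ee_rot: [-2.125, -2.311, -0.002]
force: [-1.3, 6.7, 3.0]
width: 0.499
gripper_force: 3.2
```

```bash
python3 -c "
from h import *
go([8,20,38],0,YAW+np.pi/2)
s=cams.get_image('side')[:,:,::-1]; cv2.imwrite('pics/m6.png',cv2.resize(s[90:280,150:360],(630,570)))"
```

```text
t 19.22 cradle pos [  7.9 173.8  39.5] move mm [  12.3 -153.3   -1.5] turn [-0.0023 -0.0008 -0.0041] width 0.499 F [-1.3  6.7  3. ] gf 3.2
```

View pics/m6.png

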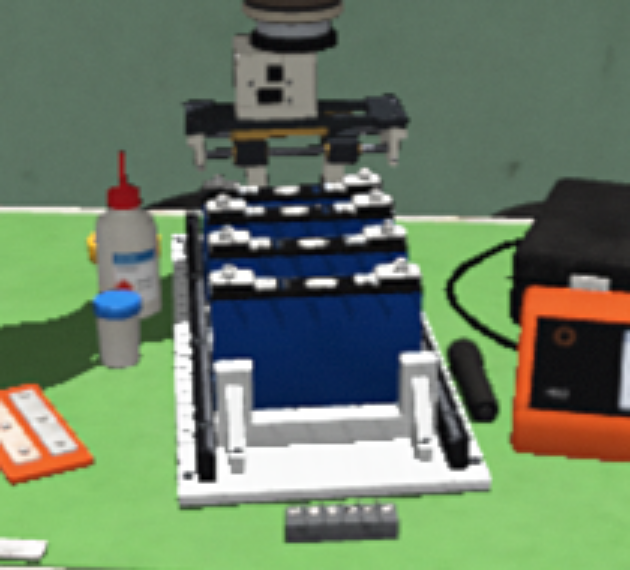

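All four cells are still standing with b in contact with the plate, and the gripper body passes clear of the bottle. I'll keep pushing.

step_arm(steps=[[0.2,-3,0,0,0,0],[0.2,-3,0,0,0,0],[0.2,-3,0,0,0,0],[0.2,-3,0,0,0,0],[0.2,-3,0,0,0,0],[0.2,-3,0,0,0,0],[0.2,-3,0,0,0,0],[0.3,-3,0,0,0,0],[0.3,-3,0,0,0,0],[0.3,-3,0,0,0,0],[0.3,-3,0,0,0,0],[0.3,-3,0,0,0,0],[0.3,-3,0,0,0,0],[0.3,-3,0,0,0,0],[0.3,-3,0,0,0,0],[0.3,-3,0,0,0,0]])

```text
clock: 20.6
position: [0.5216, 0.2375, 0.0395]
ee_rot: [-2.124, -2.311, -0.004]
force: [-1.3, 10.0, 1.3]
width: 0.504
gripper_force: 5.0
```

step_arm(steps=[[0.2,-3,0,0,0,0],[0.2,-3,0,0,0,0],[0.2,-3,0,0,0,0],[0.2,-3,0,0,0,0],[0.2,-3,0,0,0,0],[0.2,-3,0,0,0,0],[0.2,-3,0,0,0,0],[0.3,-3,0,0,0,0],[0.3,-3,0,0,0,0],[0.3,-3,0,0,0,0],[0.3,-3,0,0,0,0],[0.3,-3,0,0,0,0],[0.3,-3,0,0,0,0],[0.3,-3,0,0,0,0],[0.3,-3,0,0,0,0],[0.3,-3,0,0,0,0]])

```text
clock: 21.93
position: [0.5254, 0.1905, 0.0395]
ee_rot: [-2.122, -2.311, -0.005]
force: [-2.4, 12.4, 1.3]
width: 0.504
gripper_force: 6.4
```

step_arm(steps=[[0.2,-3,0,0,0,0],[0.2,-3,0,0,0,0],[0.2,-3,0,0,0,0],[0.2,-3,0,0,0,0],[0.2,-3,0,0,0,0],[0.2,-3,0,0,0,0],[0.2,-3,0,0,0,0],[0.3,-3,0,0,0,0],[0.3,-3,0,0,0,0]])

```text
clock: 22.68
position: [0.5277, 0.1636, 0.0396]
ee_rot: [-2.122, -2.311, -0.005]
force: [-1.4, 15.8, 0.1]
width: 0.498
gripper_force: 7.5
```

```bash
python3 -c "
from h import *
go([8,20,38],0,YAW+np.pi/2)"
```

```text
t 22.68 cradle pos [ 8.3 52.8 39.6] move mm [  2.3 -32.7  -1.6] turn [-0.0051 -0.0005 -0.0056] width 0.498 F [-1.4 15.8  0.1] gf 7.5
```

step_arm(steps=[[0.2,-2.5,0,0,0,0],[0.2,-2.5,0,0,0,0],[0.2,-2.5,0,0,0,0],[0.2,-2.5,0,0,0,0],[0.2,-2.5,0,0,0,0],[0.2,-2.5,0,0,0,0],[0.2,-2.5,0,0,0,0],[0.2,-2.5,0,0,0,0],[0.2,-2.5,0,0,0,0],[0,0,0,0,0,0]])

```text
clock: 23.52
position: [0.5295, 0.141, 0.0395]
ee_rot: [-2.123, -2.311, -0.005]
force: [-1.4, 12.3, 1.0]
width: 0.501
gripper_force: 6.3
```

step_arm(steps=[[0.1,-1.5,0,0,0,0],[0.1,-1.5,0,0,0,0],[0.1,-1.5,0,0,0,0],[0.1,-1.5,0,0,0,0]])

```text
clock: 23.85
position: [0.5299, 0.1358, 0.0396]
ee_rot: [-2.122, -2.311, -0.006]
force: [-1.6, 14.6, -0.4]
width: 0.502
gripper_force: 7.5
```

```bash
python3 -c "
from h import *
go([8,20,38],0,YAW+np.pi/2)"
```

```text
t 23.85 cradle pos [ 8.3 24.9 39.6] move mm [ 0.1 -4.9 -1.6] turn [-0.0058 -0.0003 -0.0061] width 0.502 F [-1.6 14.6 -0.4] gf 7.5
```

step_arm(steps=[[0.1,-1.5,0,0,0,0],[0.1,-1.5,0,0,0,0],[0.1,-1.5,0,0,0,0],[0.1,-1.5,0,0,0,0]])

```text
clock: 24.18
position: [0.5304, 0.1298, 0.0396]
ee_rot: [-2.122, -2.312, -0.006]
force: [-0.6, 14.5, 0.8]
width: 0.504
gripper_force: 7.5
```

step_arm(steps=[[0.1,-1.5,0,0,0,0],[0.1,-1.5,0,0,0,0],[0.1,-1.5,0,0,0,0]])

```text
clock: 24.43
position: [0.5307, 0.1264, 0.0396]
ee_rot: [-2.121, -2.311, -0.008]
force: [-1.1, 22.7, -1.8]
width: 0.5
gripper_force: 11.0
```

step_arm(steps=[[0.1,-1,0,0,0,0],[0.1,-1,0,0,0,0],[0,0,0,0,0,0]])

```text
clock: 24.68
position: [0.5307, 0.1264, 0.0397]
ee_rot: [-2.118, -2.312, -0.011]
force: [-1.9, 24.1, -3.0]
width: 0.496
gripper_force: 11.8
```

step_arm(steps=[[0,-1,0,0,0,0],[0,0,0,0,0,0],[0,0,0,0,0,0]])

```text
clock: 24.93
position: [0.5307, 0.1264, 0.0397]
ee_rot: [-2.117, -2.312, -0.013]
force: [-1.4, 25.7, -3.4]
width: 0.501
gripper_force: 13.0
```

```bash
python3 -c "
from h import *
go([8,20,38],0,YAW+np.pi/2)
s=cams.get_image('side')[:,:,::-1];t=cams.get_image('top')[:,:,::-1]
cv2.imwrite('pics/m7.png',np.hstack([cv2.resize(s[130:270,200:330],(390,420),interpolation=cv2.INTER_CUBIC),cv2.resize(t[140:250,240:345],(401,420),interpolation=cv2.INTER_CUBIC)]))"
```

```text
t 24.93 cradle pos [ 8.4 15.5 39.7] move mm [-0.7  4.5 -1.7] turn [-0.0106  0.0005 -0.0085] width 0.501 F [-1.4 25.7 -3.4] gf 13.0
```

View pics/m7.png

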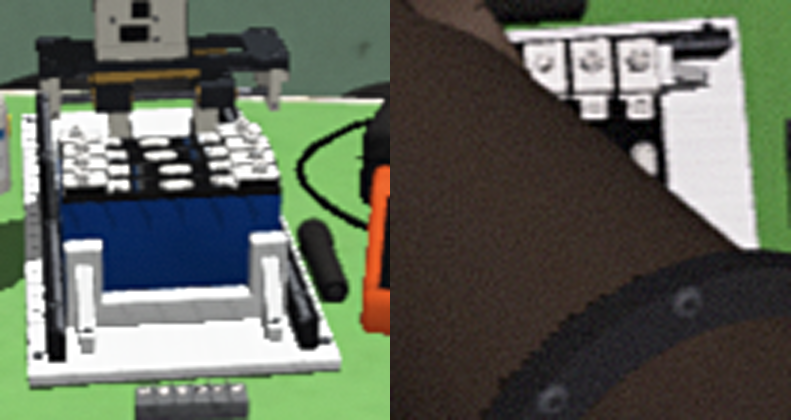

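The cells are closed up and upright, and the plate has stalled at y≈15.5. I'll press a bit harder to confirm it's tight, since friction alone may reach 22 N.

step_arm(steps=[[0.1,-1.5,0,0,0,0],[0.1,-1.5,0,0,0,0],[0.1,-1.5,0,0,0,0],[0.1,-1.5,0,0,0,0],[0,0,0,0,0,0]])

```text
clock: 25.45
position: [0.5307, 0.1262, 0.0399]
ee_rot: [-2.11, -2.312, -0.022]
force: [-3.5, 42.6, -8.4]
width: 0.496
gripper_force: 21.1
```

step_arm(steps=[[0.1,-2,0,0,0,0],[0.1,-2,0,0,0,0],[0.1,-2,0,0,0,0],[0,0,0,0,0,0]])

```text
clock: 25.78
position: [0.5307, 0.1261, 0.0401]
ee_rot: [-2.103, -2.313, -0.031]
force: [-4.7, 59.4, -14.3]
width: 0.499
gripper_force: 29.2
```

It's solid against the stop: 59 N produced no motion. I'll back off and lift clear.

step_arm(steps=[[-0.2,3,0,0,0,0],[-0.2,3,0,0,0,0],[-0.2,3,0,0,0,0],[-0.2,3,0,0,0,0],[-0.2,3,0,0,0,0],[-0.3,4,0,0,0,0],[-0.3,4,0,0,0,0],[-0.4,5,0,0,0,0],[-0.4,5,0,0,0,0],[-0.4,5,0,0,0,0],[0,0,0,0,0,0],[0,0,10,0,0,0],[0,0,20,0,0,0],[0,0,30,0,0,0],[0,0,35,0,0,0],[0,0,35,0,0,0],[0,0,30,0,0,0],[-2,25,20,0,0,0],[-2,30,0,0,0,0],[-2,30,0,0,0,0]])

```text
clock: 27.45
position: [0.524, 0.2298, 0.2221]
ee_rot: [2.13, 2.308, 0.005]
force: [0.1, 1.1, -0.2]
width: 0.499
gripper_force: 0.0
```

step_arm(steps=[[-2,30,0,0,0,0],[-2,30,0,0,0,0],[-2,30,0,0,0,0],[0,20,0,0,0,0],[0,0,0,0,0,0],[0,0,0,0,0,0],[0,0,0,0,0,0]])

```text
clock: 28.03
position: [0.5173, 0.3384, 0.2196]
ee_rot: [-2.128, -2.311, 0.001]
force: [-0.1, -0.7, 0.2]
width: 0.5
gripper_force: 0.0
```

```bash
python3 -c "
from h import *
go([8,300,200],0,YAW+np.pi/2)
s=cams.get_image('side')[:,:,::-1];t=cams.get_image('top')[:,:,::-1]
cv2.imwrite('pics/m8.png',np.hstack([cv2.resize(s[130:270,200:330],(390,420),interpolation=cv2.INTER_CUBIC),cv2.resize(t[140:250,240:345],(401,420),interpolation=cv2.INTER_CUBIC)]))"
```

```text
t 28.03 cradle pos [ 11.8 227.9 219.6] move mm [ -9.5  71.6 -19.6] turn [-0.0001 -0.0008 -0.0029] width 0.5 F [-0.1 -0.7  0.2] gf 0.0
```

View pics/m8.png

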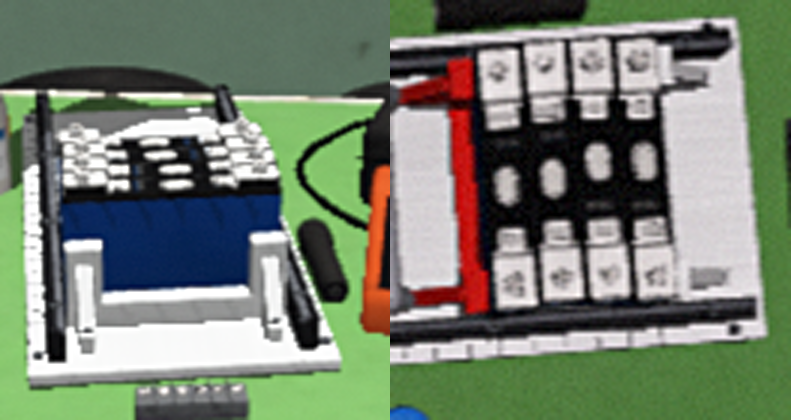

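The four cells stand tight and face to face between the stop and the red plate, and the robot is clear. Handing in.

```bash
python3 -c "
from cell import job
print(job.sign_off())"
```

```text
the job is handed in; nothing more can be done
None
```

I stood both tipped cells upright, then pushed the pressure plate until all four cells were tight against the end stop (a 59 N push moved nothing further), with no bystander seen to move; I handed the job in at about 28 s and no verdict came back.

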